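# Fill the empty battery bays of the test plate

### The job

Two of the four battery bays on the perforated plate are empty: find them and fit one spare cell from the blue cradle into each, flat minus end tucked under the red lip against the spring, plus nub against the copper contact, lying fully home in its supports, and let go. Ease the cells in past the spring without forcing the bays, and do not push the multimeter, the screwdriver or the circuit board about.

Things in the scene. Friction and masses are not known exactly. Their poses are not given: they have to be found in the camera images.
- bay_a_seat (a point): Battery bay (black plastic, red lip): where the centre of a seated cell lies, 36 mm above the table. x runs level along the bay from the spring end (-x) to the copper plus contact (+x); z up. Offsets of this bay's parts are from here. Two open V supports, 6 mm long, at x = -20.5 and +23.5 mm, up to 17 mm either side, tops 5 mm below; between them free for fingers to 27 mm below.
- bay_a_stop (a point): Centre of the inner face of this bay's fixed copper plus contact, 32.5 mm along +x from the seat point; the tip of a seated cell's nub touches here. The contact is a post 5 mm thick, 20 mm wide, its top 6 mm above the seat point.
- bay_b_seat (a point): Battery bay (black plastic, red lip): where the centre of a seated cell lies, 36 mm above the table. x runs level along the bay from the spring end (-x) to the copper plus contact (+x); z up. Offsets of this bay's parts are from here. Two open V supports, 6 mm long, at x = -20.5 and +23.5 mm, up to 17 mm either side, tops 5 mm below; between them free for fingers to 27 mm below.
- bay_b_stop (a point): Centre of the inner face of this bay's fixed copper plus contact, 32.5 mm along +x from the seat point; the tip of a seated cell's nub touches here. The contact is a post 5 mm thick, 20 mm wide, its top 6 mm above the seat point.
- bay_c_seat (a point): Battery bay (black plastic, red lip): where the centre of a seated cell lies, 36 mm above the table. x runs level along the bay from the spring end (-x) to the copper plus contact (+x); z up. Offsets of this bay's parts are from here. Two open V supports, 6 mm long, at x = -20.5 and +23.5 mm, up to 17 mm either side, tops 5 mm below; between them free for fingers to 27 mm below.
- bay_c_stop (a point): Centre of the inner face of this bay's fixed copper plus contact, 32.5 mm along +x from the seat point; the tip of a seated cell's nub touches here. The contact is a post 5 mm thick, 20 mm wide, its top 6 mm above the seat point.
- bay_d_seat (a point): Battery bay (black plastic, red lip): where the centre of a seated cell lies, 36 mm above the table. x runs level along the bay from the spring end (-x) to the copper plus contact (+x); z up. Offsets of this bay's parts are from here. Two open V supports, 6 mm long, at x = -20.5 and +23.5 mm, up to 17 mm either side, tops 5 mm below; between them free for fingers to 27 mm below.
- bay_d_stop (a point): Centre of the inner face of this bay's fixed copper plus contact, 32.5 mm along +x from the seat point; the tip of a seated cell's nub touches here. The contact is a post 5 mm thick, 20 mm wide, its top 6 mm above the seat point.
- bay_a: This bay as a whole; origin on its underside, 32 mm below the seat point, same axes. Sprung end, all bays alike (mm from the seat point): steel plate 24 wide, from 12 below to 15 above; its face rests at x = -26.5 in an empty bay and yields towards -x by up to 13 mm (2.4 N to start, +0.6 N per mm, hard stop at 10 N; 6 N with a cell seated).
- bay_b: This bay as a whole; origin on its underside, 32 mm below the seat point, same axes. Lip, all bays alike (mm from the seat point): the fixed red lip over the spring plate is 40 wide, its underside 17 above, top 21 above, edge at x = -27.5, reaching back to x = -53. So a cell cannot go in level.
- bay_c: This bay as a whole; origin on its underside, 32 mm below the seat point, same axes. How a cell goes in, all bays alike: tilted about 20 degrees, minus end low, that end in front of the spring plate and below the lip; push towards -x until the spring force is 8 to 9 N (plate 10 to 12 mm back), keep it so while lowering the plus end past the copper post, then let the spring push it home.
- bay_d: This bay as a whole; origin on its underside, 32 mm below the seat point, same axes. Full or empty: the poses do not tell, so look or feel. Two bays hold a firmly fixed cell like the spares, its top 13 mm above the seat point; the other two are open there down to 27 mm below. All bays: 94 mm long, 40 mm wide, 53 mm high; on a perforated plate 4 mm thick, side by side 70 mm apart.
- spare_1_mid (a point): Green cell, 26 mm diameter, 65 mm long with the 3 mm long, 9 mm wide nub of its plus end (white band near it; minus end flat), 0.1 kg. A spare, lying in the cradle on two 6 mm long V supports about 22 mm either side of its centre, axis 30 mm above the table, 24 mm above the cradle's base. The point is the cell's centre; x axis along the cell towards the plus end (the cell may be rolled about x).
- spare_1_plus (a point): The tip of this cell's plus nub, on its axis, 32.5 mm from its centre.
- spare_2_mid (a point): Green cell, 26 mm diameter, 65 mm long with the 3 mm long, 9 mm wide nub of its plus end (white band near it; minus end flat), 0.1 kg. A spare, lying in the cradle on two 6 mm long V supports about 22 mm either side of its centre, axis 30 mm above the table, 24 mm above the cradle's base. The point is the cell's centre; x axis along the cell towards the plus end (the cell may be rolled about x).
- spare_2_plus (a point): The tip of this cell's plus nub, on its axis, 32.5 mm from its centre.
- cradle: Blue cradle for two spare cells, fixed; 90 mm (x) by 145 mm (y) base, 6 mm thick; origin under its centre; the spares lie along its x axis at y = -36 and +36 mm, one pointing each way.
- meter: Bystander: black hand multimeter lying flat, 70 x 135 x 38 mm, origin under its centre, loose.
- driver: Bystander: screwdriver lying on the table along its x axis, loose.
- board: Bystander: yellow circuit board standing on a 100 x 60 mm aluminium foot, 76 mm high, origin under its centre, loose.
Mind the look-alikes: they are no part of the job. Leave any black or purple look-alike of the part that bears spare_2_mid alone.

How it is judged (in metres and radians):
At the end, for the whole second after the job is handed in: Each of the two spares is seated in a bay of its own: its centre within 4 mm of that bay's seat point and its plus tip within 5 mm of the centre of the copper contact's face; they stay so after being released (((distance between spare_1_mid and bay_a_seat below 0.004 m and distance between spare_1_plus and bay_a_stop below 0.005 m) or (distance between spare_1_mid and bay_b_seat below 0.004 m and distance between spare_1_plus and bay_b_stop below 0.005 m) or (distance between spare_1_mid and bay_c_seat below 0.004 m and distance between spare_1_plus and bay_c_stop below 0.005 m) or (distance between spare_1_mid and bay_d_seat below 0.004 m and distance between spare_1_plus and bay_d_stop below 0.005 m)) and ((distance between spare_2_mid and bay_a_seat below 0.004 m and distance between spare_2_plus and bay_a_stop below 0.005 m) or (distance between spare_2_mid and bay_b_seat below 0.004 m and distance between spare_2_plus and bay_b_stop below 0.005 m) or (distance between spare_2_mid and bay_c_seat below 0.004 m and distance between spare_2_plus and bay_c_stop below 0.005 m) or (distance between spare_2_mid and bay_d_seat below 0.004 m and distance between spare_2_plus and bay_d_stop below 0.005 m))); the robot touches nothing.
It fails at once if a bay or its spring is loaded with more than 40 N (contact force between any of bay_a, bay_b, bay_c, bay_d and anything else above 40 N).
It fails at once if the multimeter, screwdriver or circuit board is shifted by more than 20 mm (distance of any of meter, driver, board from where it was at the start of the episode above 0.02 m).
It also fails if it takes over 72 s, if anything falls off the work surface, if the arm or the gripper's body presses on something with over 40 N, if the wrist force passes 120 N, or if a joint passes its speed limit or range.

### The arm

A 7-joint arm with a two-finger parallel gripper is mounted at the origin on the work surface. World frame = base frame: x ahead of the robot, y to its left, z up, the work surface at z = 0. Lengths are in mm, angles in rad, forces in N, time in s.
With the tool pointing down it reaches from about 400 to 875 mm from the base axis. Payload 19.3 kg.
Tool frame: the origin (TCP) lies at the very end of the fingers, on their centre line; the grasp point (between the pads) lies 19 mm behind it (grip_point_offset is the z of the grasp point in the tool frame, in mm); z points along the fingers, x is the direction in which the jaws open and shut, and the axes are right-handed (so a half turn about z gives the same grasp; the last joint's range is limited). The gripper opens to 85 mm and grips with 20 to 120 N. Pads are 22 mm wide; open, the fingers measure 114 mm over their backs; the gripper's body (76 mm by 85 mm) begins 54 mm behind the grasp point. The pads swing forward as they close: fully open they stand 13 mm farther back than shut.
Start: joints at [-1.328, 0.521, -0.036, 1.599, 0.021, 1.021, -0.113], TCP at [192.346, 594.658, 231.291] pointing down, gripper open.
Joint ranges: [-2.91, 2.91], [-0.3, 2.13], [-1.5, 1.42], [0.17, 2.43], [-1.26, 4.41], [0.16, 1.93], [-2.52, 2.52]. Speed limits (rad/s): [1.89, 1.89, 2.39, 2.39, 3.01, 3.01, 3.01].

### API

Orientations are given as a 3x3 rotation matrix whose columns are the frame's x, y, z axes.
In Python, from workcell import movep, movel, goto_joints, open_gripper, clamp, wait, inverse_kinematics, read_state, camera, PlanningError, finish_job, grip_point_offset gives the robot as it stands. Calls block until the motion is done:
- movep(position, orientation): joint-space move of the TCP to a pose.
- movel(position, frame=None, max_speed=150, guard=None): straight line of the TCP; frame=None keeps the orientation; max_speed is the mean speed in mm/s. With guard (N) it stops when the force on the tool has changed by that much, and returns True; else False.
- goto_joints(angles): joint-space move.
- open_gripper() and clamp(): open the fingers fully, or close them until they stop; the grip force is fixed at half the most.
- wait(seconds).
- inverse_kinematics(position, orientation): joint angles nearest the present ones, or None.
- read_state(): the state.
- camera(name): name is "scene" or "top"; returns a dict with "image" (384x512x3 uint8, blue, green, red), "range_z" (384x512 float32, mm along the optical axis (not along the pixel's ray), 0 where there is no reading), "fx", "fy", "cx", "cy" (pixels), "cam_to_world" (4x4, takes a point from camera to world coordinates). Camera axes: x right, y up, looking along -z (the intrinsics and any distortion apply to the point x, -y, -z); pixel columns grow to the right and rows downward; lengths in mm; the calibration is good to about 2 mm. A picture is of the moment at which its call begins.
A pose or a line that the arm cannot do raises PlanningError and nothing moves.
- finish_job(): hands the job in, once; it reports no verdict.
The state is a dict: "time": time; "qpos": joint angles; "qvel": joint speeds; "joint_efforts": joint torques, N m; "eef_pos": TCP position; "tool_rot": TCP orientation; "ft_force": force on the tool from outside, world axes, zero at the start; "torque": the same for the moment, N m; "finger_gap": finger opening in mm.
Only numpy, scipy, OpenCV 4.12 (cv2) and the standard library are available. Lean on these libraries where they do the work, as an engineer would, in place of code of your own. Each camera call takes 0.05 s, during which the arm holds its last target.

## Working session

There is one attempt and no reset: what is moved stays moved. The work goes in short steps, each a Python script; the robot and the scene stay as the last script left them, time stands still between calls to the robot, and variables do not carry over. Pictures are saved under pics/ and viewed, and the job is handed in when it is done.

```bash
ls; mkdir -p pics
python3 - <<'E'
from workcell import *
import cv2,numpy as np,pickle
for n in("scene","top"):
    c=camera(n); pickle.dump(c,open(n+".pkl","wb"))
    cv2.imwrite(f"pics/{n}0.png",c["image"]); print(n,c["fx"],c["fy"],c["cx"],c["cy"],c["cam_to_world"].round(3).tolist(),c.keys())
s=read_state();print(s); print(grip_point_offset)
E
```

```text
pics
scene 468.2600249820989 468.2600249820989 243.2410277388306 185.49311185894697 [[0.875, -0.345, 0.341, 1059.188], [0.484, 0.602, -0.635, -812.9], [0.014, 0.72, 0.693, 997.923], [0.0, 0.0, 0.0, 1.0]] dict_keys(['image', 'range_z', 'fx', 'fy', 'cx', 'cy', 'cam_to_world'])
top 480.70084364630105 480.70084364630105 262.70568283712436 194.85503004473335 [[0.028, 0.995, -0.094, 475.824], [-1.0, 0.027, -0.011, 37.088], [-0.008, 0.095, 0.995, 1386.904], [0.0, 0.0, 0.0, 1.0]] dict_keys(['image', 'range_z', 'fx', 'fy', 'cx', 'cy', 'cam_to_world'])
{'time': 0.1, 'qpos': array([-1.32816708,  0.52196474, -0.03635552,  1.59991034,  0.02126844,
        1.021095  , -0.11280152]), 'qvel': array([-7.94757166e-04,  5.12529903e-05,  3.52400438e-04, -1.31934467e-03,
        1.39728764e-03,  5.19649491e-04, -1.27488537e-03]), 'joint_efforts': array([ 3.26332593e-03, -9.28482985e+01,  1.98402599e+00, -3.70530975e+01,
        1.82129745e-02,  5.26289266e-03,  4.71886074e-05]), 'eef_pos': array([192.29170383, 594.38971478, 230.79110899]), 'tool_rot': array([[ 3.07707080e-01,  9.51481116e-01, -1.96352056e-04],
       [ 9.51480627e-01, -3.07707122e-01, -9.71281993e-04],
       [-9.84575401e-04,  1.12045169e-04, -9.99999509e-01]]), 'ft_force': array([-0.22923274, -0.62867351, -0.24097205]), 'torque': array([ 0.00180482, -0.02607341,  0.02335975]), 'finger_gap': 85.5445852133075}
-18.700000000000003
```

View pics/scene0.png

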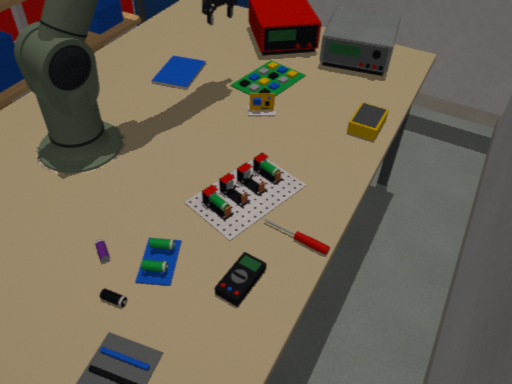

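View pics/top0.png

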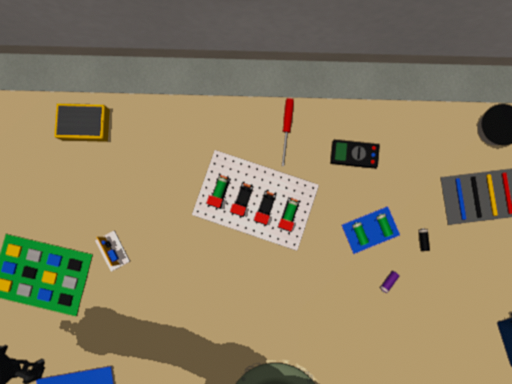

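Top image: the outer bays at (218,191) and (289,214) show green cells. The middle two, at (242,199) and (266,208), look empty. The spares are in the blue cradle at (361,235) and (384,225). Look-alikes are black (424,240) and purple (390,282), plus the fixed green cells in the bays. I'll check these in close crops.

Run:
```python
import cv2,numpy as np,pickle
t=pickle.load(open("top.pkl","rb"))["image"];s=pickle.load(open("scene.pkl","rb"))["image"]
a=cv2.resize(t[145:255,185:325],None,fx=5,fy=5,interpolation=cv2.INTER_CUBIC);cv2.imwrite("pics/tb.png",a)
a=cv2.resize(t[200:300,335:440],None,fx=6,fy=6,interpolation=cv2.INTER_CUBIC)[:600];cv2.imwrite("pics/tc.png",a)
a=np.vstack([cv2.resize(s[150:220,190:300],None,fx=6,fy=6,interpolation=cv2.INTER_CUBIC)]);cv2.imwrite("pics/sb.png",a)
a=cv2.resize(s[225:295,90:200],None,fx=6,fy=6,interpolation=cv2.INTER_CUBIC);cv2.imwrite("pics/sc.png",a)
```

```text
(no output)
```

View pics/tb.png

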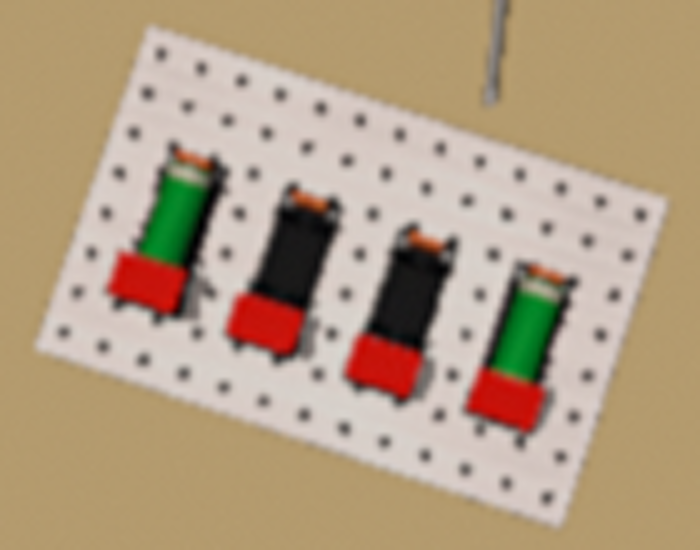

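View pics/tc.png

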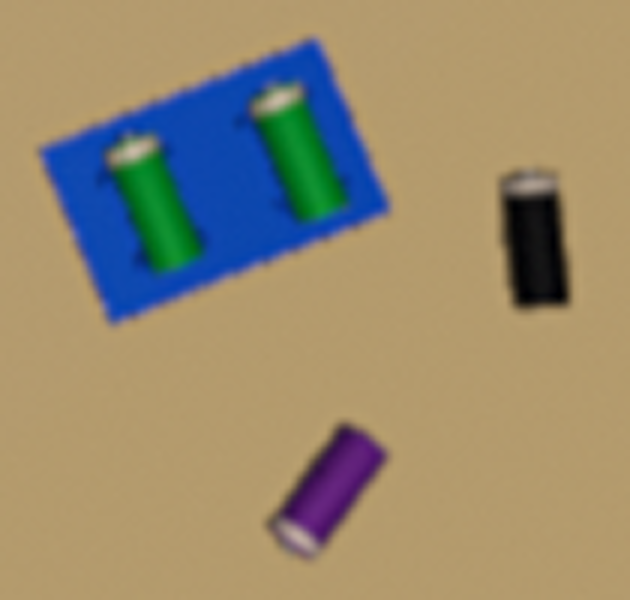

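View pics/sb.png

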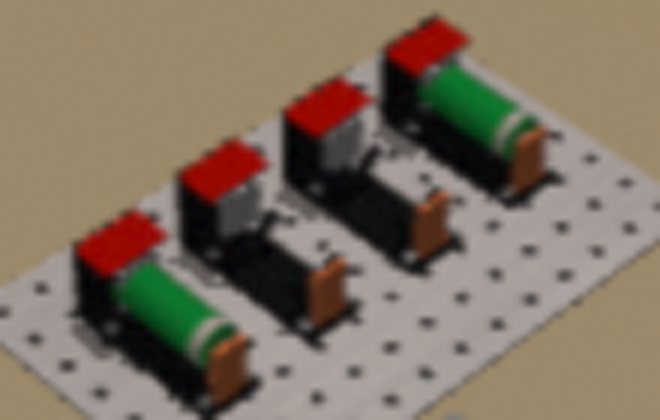

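View pics/sc.png

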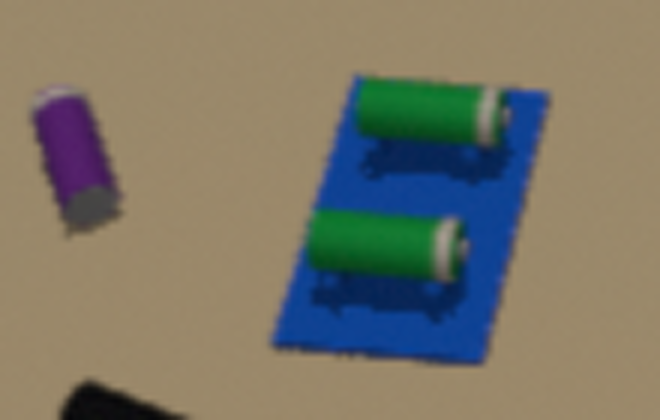

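The crops confirm it. The middle two bays are open, with black interiors and grey spring plates showing. Both spares have the white band at their upper end in the top image, so both point away from the robot, although the text says one points each way. Next I measure the poses.

```bash
cat > vis.py <<'E'
import numpy as np,cv2,pickle
def cloud(c,flip=True):
    d=c["range_z"].astype(float);v,u=np.mgrid[:d.shape[0],:d.shape[1]]
    P=np.stack([(u-c["cx"])/c["fx"]*d,-(v-c["cy"])/c["fy"]*d,-d],-1)
    M=c["cam_to_world"];return P@M[:3,:3].T+M[:3,3]
def plane(c,u,v,z):
    M=c["cam_to_world"];r=M[:3,:3]@np.array([(u-c["cx"])/c["fx"],-(v-c["cy"])/c["fy"],-1.]);return M[:3,3]+r*(z-M[2,3])/r[2]
def masks(im):
    h=cv2.cvtColor(im,cv2.COLOR_BGR2HSV).astype(int);H,S,V=h[...,0],h[...,1],h[...,2]
    return dict(red=((H<4)|(H>176))&(S>200)&(V>90),green=(abs(H-62)<14)&(S>150)&(V>50),copper=(H>=5)&(H<14)&(S>130)&(V>90),blue=(abs(H-112)<10)&(S>170)&(V>80))
E
python3 - <<'E'
from vis import *
for n,roi in(("top",(145,255,185,440)),("scene",(145,295,130,310))):
    c=pickle.load(open(n+".pkl","rb"));P=cloud(c);m=masks(c["image"])
    print(n)
    for k in m:
        mm=np.zeros_like(m[k],np.uint8);r=roi;mm[r[0]:r[1],r[2]:r[3]]=m[k][r[0]:r[1],r[2]:r[3]]
        if k=="blue" : mm=cv2.morphologyEx(mm,cv2.MORPH_CLOSE,np.ones((9,9)))
        N,L,st,ce=cv2.connectedComponentsWithStats(mm)
        for i in range(1,N):
            if st[i,4]<12: continue
            q=P[L==i];q=q[q[:,2]>-20]
            v,u=np.nonzero(L==i);zt={"red":57,"green":40,"copper":42,"blue":6}[k]
            w=np.array([plane(c,a,b,zt)[:2] for a,b in zip(u,v)],np.float32)
            R=cv2.minAreaRect(w)
            print(k,st[i,4],ce[i].round(1),"med",np.median(q,0).round(1),"zrange",np.percentile(q[:,2],[5,50,95]).round(1),"plane-cent",w.mean(0).round(1),"rect",np.round(R[0],1),np.round(R[1],1),round(R[2],1))
E
```

```text
top
red 13 [373.4 147.4] med [ 749.4 -260.2   30.3] zrange [26.7 30.3 34.8] plane-cent [ 743.8 -254.3] rect [ 743.5 -254.6] [8.6 8.4] 0.4
red 13 [372.4 161.4] med [ 709.5 -257.5   29.3] zrange [25.3 29.3 31.9] plane-cent [ 704.1 -251.8] rect [ 703.7 -252.1] [8.5 8.4] 0.4
red 109 [214.2 201.3] med [580.9 186.3  57.1] zrange [52.1 57.1 63. ] plane-cent [580.5 186. ] rect [580.7 185.8] [37.  23.7] 73.7
red 121 [237.9 209.2] med [560.5 119.1  56.8] zrange [51.1 56.8 60.8] plane-cent [560.2 119.4] rect [560.1 119.9] [36.1 26.3] 73.1
red 117 [261.5 217.7] med [537.9  52.3  56.6] zrange [52.  56.6 61.4] plane-cent [538.5  53.4] rect [538.2  53.7] [35.  26.2] 73.1
red 108 [285.8 224.7] med [520.5 -14.8  56.1] zrange [52.4 56.1 60.3] plane-cent [521.  -14.2] rect [521.8 -13.9] [35.8 23.6] 73.1
green 151 [340.5 151.9] med [ 733.6 -165.8   30.7] zrange [26.1 30.7 35.9] plane-cent [ 731.9 -165.2] rect [ 731.7 -165.3] [28.4 42.8] 86.1
green 130 [219.1 188.7] med [616.9 174.6  46.2] zrange [38.3 46.2 51. ] plane-cent [617.8 175.3] rect [617.7 175.4] [23.3 44.6] 73.7
green 144 [289.5 211.7] med [55
[... 2377 characters left out ...]
29.8] 28.1
green 110 [250.2 263.1] med [ 738.6 -168.5   31.5] zrange [29.4 31.5 35.4] plane-cent [ 740.3 -173.7] rect [ 738.8 -173.5] [26.7 46.4] 87.4
green 183 [151.7 265.1] med [ 528.7 -300.4   41. ] zrange [29.9 41.  45.1] plane-cent [ 529.1 -300.6] rect [ 529.  -300.5] [52.7 27.5] 23.7
copper 13 [243.9 194.8] med [611.3  26.5  44.3] zrange [21.3 44.3 46. ] plane-cent [610.2  29.2] rect [610.2  29. ] [19.7  6.9] 72.7
blue 969 [159.1 264.7] med [ 528.5 -267.2    6.8] zrange [ 3.5  6.8 11.7] plane-cent [ 525.7 -271.1] rect [ 516.8 -260.7] [ 86.4 143.6] 23.4
blue 14 [229.2 288.4] med [ 729.4 -258.    31.6] zrange [29.2 31.6 34.5] plane-cent [ 720.3 -244.7] rect [ 720.3 -244.4] [7.5 9.9] 70.4
```

```bash
cat > rob.py <<'E'
from workcell import *
import numpy as np
DEL=4.;DEP=8.
ux=np.array([np.cos(np.radians(-16.6)),np.sin(np.radians(-16.6)),0]);uy=np.array([-ux[1],ux[0],0]);uz=np.array([0,0,1.])
mean=np.array([588.9,73.9,36.])
SEAT={'b':mean+35*uy,'c':mean-35*uy}
cx=np.array([np.cos(np.radians(23.4)),np.sin(np.radians(23.4)),0]);cy=np.array([-cx[1],cx[0],0])
CELL={1:np.array([502.5,-225.,30.]),2:np.array([530.,-291.,30.])}
def pose(o,ax,ay,x,z,deg,sgn=1,y=0):
    t=np.radians(deg);u=np.cos(t)*ax+np.sin(t)*uz;n=-np.sin(t)*ax+np.cos(t)*uz
    R=np.stack([sgn*ay,np.cross(-n,sgn*ay),-n],1)
    return o+x*ax+z*uz+y*ay+DEL*u-DEP*n,R
def bay(k,x,z,deg,sgn=1,y=0): return pose(SEAT[k],ux,uy,x,z,deg,sgn,y)
def cell(k,z,sgn=1): return pose(CELL[k],cx,cy,0,z,0,sgn)
def F():
    f=np.mean([(wait(0.01),read_state()['ft_force'])[1] for _ in range(5)],0);return np.array([f@ux,f@uy,f[2]])
E
python3 - <<'E'
from rob import *
for s in(1,-1):
    for k in(1,2):
        for z in(100,0):
            q=inverse_kinematics(*cell(k,z,s));print('cell',k,z,s,None if q is None else np.round(q,2))
    for k in'bc':
        for a in((12,70,24),(12,20,24),(-3,12,24),(0,0,0),(0,60,0)):
            q=inverse_kinematics(*bay(k,*a,s));print(k,a,s,None if q is None else np.round(q,2))
E
python3 - <<'E'
from vis import *
import sys
# refine cells: bright/green/white silhouette along cradle axis
c=pickle.load(open("top.pkl","rb"))
a=cv2.resize(c["image"][215:255,340:405],None,fx=12,fy=12,interpolation=cv2.INTER_NEAREST);cv2.imwrite("pics/cells.png",a)
E
```

```text
cell 1 100 1 [ 0.16  0.57  0.21  1.89 -0.17  0.7   2.45]
cell 1 0 1 [ 0.38  0.72 -0.1   1.92  0.14  0.51  2.16]
cell 2 100 1 [ 0.84  0.7  -0.66  1.72  0.53  0.91  1.94]
cell 2 0 1 [ 0.47  0.77 -0.1   1.77  0.12  0.6   2.27]
b (12, 70, 24) 1 [-0.6   0.61  0.28  2.04  0.51  0.21  0.41]
b (12, 20, 24) 1 [-0.54  0.69  0.19  2.05  1.03  0.16 -0.13]
b (-3, 12, 24) 1 [-0.39  0.68 -0.03  2.07  1.37  0.29 -0.44]
b (0, 0, 0) 1 [-0.32  0.77  0.07  1.77 -0.08  0.61  1.08]
b (0, 60, 0) 1 [-0.35  0.68  0.11  1.75 -0.11  0.71  1.1 ]
c (12, 70, 24) 1 [-0.43  0.56  0.2   2.12  0.8   0.16  0.23]
c (12, 20, 24) 1 [-0.25  0.65 -0.04  2.12  1.53  0.24 -0.48]
c (-3, 12, 24) 1 [ 0.05  0.69 -0.45  2.14  1.62  0.49 -0.51]
c (0, 0, 0) 1 [-0.2   0.74  0.04  1.84 -0.05  0.56  1.16]
c (0, 60, 0) 1 [-0.24  0.65  0.1   1.83 -0.1   0.67  1.2 ]
cell 1 100 -1 [-0.29  0.77  0.92  1.92 -0.81  0.87 -0.11]
cell 1 0 -1 [ 0.03  0.77  0.4   1.94 -0.55  0.54 -0.36]
cell 2 100 -1 [-0.18  0.87  0.96  1.77 -0.86  0.98 -0.03]
cell 2 0 -1 [ 0.07  0.85  0.5   1.8  -0.63  0.66 -0.22]
b (12, 70, 24) -1 [-0.8   0.67  0.56  2.05 -0.43  0.18 -1.85]
b (12, 20, 24) -1 None
b (-3, 12, 24) -1 None
b (0, 0, 0) -1 [-0.65  0.87  0.58  1.78 -0.71  0.71 -1.53]
b (0, 60, 0) -1 [-0.68  0.79  0.63  1.77 -0.63  0.8  -1.59]
c (12, 70, 24) -1 [-0.73  0.66  0.62  2.13 -1.05  0.16 -1.13]
c (12, 20, 24) -1 None
c (-3, 12, 24) -1 [-0.26  0.65 -0.04  2.16  1.68  0.25  2.49]
c (0, 0, 0) -1 [-0.55  0.84  0.57  1.86 -0.72  0.66 -1.4 ]
c (0, 60, 0) -1 [-0.58  0.75  0.62  1.84 -0.62  0.75 -1.48]
```

View pics/cells.png

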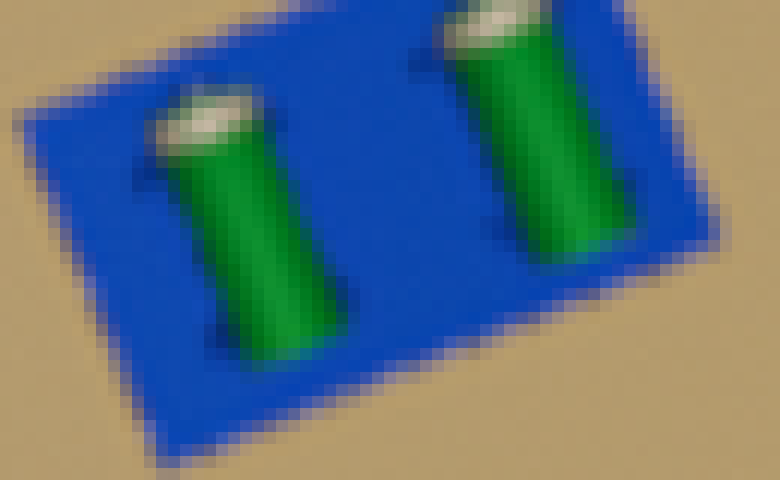

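```bash
python3 - <<'E'
import re
s=open('rob.py').read()
s=s.replace("DEL=4.;DEP=8.","DEL=4.;DEP=7.;PHI=12.")
s=s.replace("""    R=np.stack([sgn*ay,np.cross(-n,sgn*ay),-n],1)
    return o+x*ax+z*uz+y*ay+DEL*u-DEP*n,R""","""    p=np.radians(deg-PHI);m=-np.sin(p)*ax+np.cos(p)*uz
    R=np.stack([sgn*ay,np.cross(-m,sgn*ay),-m],1)
    return o+x*ax+z*uz+y*ay+DEL*u-DEP*m,R""")
open('rob.py','w').write(s)
E
python3 - <<'E'
from rob import *
from vis import *
c=pickle.load(open("top.pkl","rb"))
for u,v in((360.4,232.7),(384.9,224.3)): print(plane(c,u,v,38).round(1))
c=pickle.load(open("scene.pkl","rb"))
# scene: minus & tip from crop sc.png (6x, off 90,225): 
for (a,b) in(((357,110),(510,115)),((308,240),(468,248))):
    p=[plane(c,90+q[0]/6-.5,225+q[1]/6-.5,30) for q in(a,b)];print(np.round(p,1).tolist(),np.mean(p,0).round(1),np.linalg.norm(p[0]-p[1]))
for s in(1,):
    for k in(1,2):
        for z in(80,0):
            q=inverse_kinematics(*cell(k,z,s));print('cell',k,z,s,None if q is None else np.round(q,2))
    for k in'bc':
        for a in((12,70,24),(12,20,24),(-3,12,24),(0,0,0),(0,60,0)):
            q=inverse_kinematics(*bay(k,*a,s));print(k,a,s,None if q is None else np.round(q,2))
E
```

```text
[ 505.  -223.7   38. ]
[ 530.3 -291.9   38. ]
[[473.7, -240.7, 30.0], [533.6, -209.9, 30.0]] [ 503.7 -225.3   30. ] 67.35636897897865
[[498.6, -307.2, 30.0], [559.4, -277.4, 30.0]] [ 529.  -292.3   30. ] 67.77611486788348
cell 1 80 1 [0.11 0.66 0.19 1.78 0.02 0.87 2.23]
cell 1 0 1 [0.19 0.78 0.07 1.8  0.12 0.73 2.13]
cell 2 80 1 [ 0.18  0.73  0.22  1.64 -0.    0.93  2.34]
cell 2 0 1 [0.27 0.83 0.08 1.66 0.11 0.81 2.23]
b (12, 70, 24) 1 [-0.43  0.62  0.14  1.88  0.08  0.48  0.9 ]
b (12, 20, 24) 1 [-0.4   0.7   0.11  1.9   0.13  0.38  0.84]
b (-3, 12, 24) 1 [-0.42  0.7   0.11  1.93  0.16  0.35  0.8 ]
b (0, 0, 0) 1 [-0.24  0.85  0.03  1.59 -0.16  0.89  1.18]
b (0, 60, 0) 1 [-0.27  0.77  0.08  1.58 -0.18  0.99  1.19]
c (12, 70, 24) 1 [-0.31  0.58  0.13  1.96  0.07  0.42  1.01]
c (12, 20, 24) 1 [-0.28  0.66  0.09  1.98  0.14  0.32  0.93]
c (-3, 12, 24) 1 [-0.29  0.67  0.09  2.01  0.17  0.29  0.89]
c (0, 0, 0) 1 [-0.15  0.82  0.04  1.67 -0.15  0.86  1.27]
c (0, 60, 0) 1 [-0.18  0.74  0.09  1.65 -0.17  0.96  1.28]
```

```bash
sed -i "s/^CELL=.*/CELL={1:np.array([504.3,-224.5,30.]),2:np.array([529.7,-292.,30.])}/" rob.py
python3 - <<'E'
from rob import *
import cv2
p,R=cell(1,90);movep(p,R);print(read_state()['time'])
p,R=cell(1,0);movel(p,R,max_speed=120)
s=read_state();print(s['time'],s['eef_pos']-p,F())
c=camera("scene");cv2.imwrite("pics/p1.png",cv2.resize(c["image"][200:320,70:230],None,fx=5,fy=5,interpolation=cv2.INTER_CUBIC))
E
```

```text
3.2
4.1 [ 0.33535396 -0.15860888  0.56925349] [-0.1505998  -0.18623624  0.06524162]
```

View pics/p1.png

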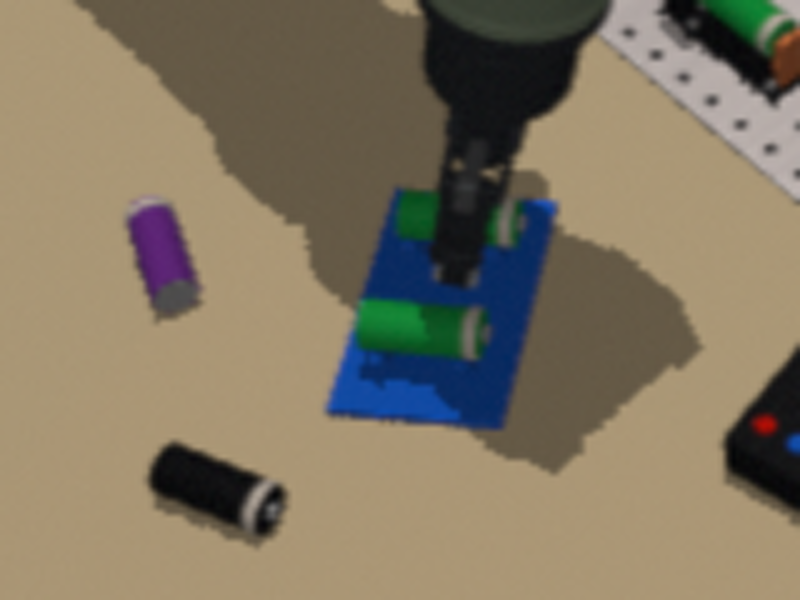

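The picture shows the fingers straddling cell 1, nearer its plus end as planned, with the neighbouring cell clear. I'll clamp and lift.

Run:
```python
from rob import *
import cv2
clamp();print(read_state()['finger_gap'],F())
p,R=cell(1,90);movel(p,R,max_speed=150);print(read_state()['finger_gap'],F())
p,R=bay('b',14,90,24);movep(p,R);wait(.2);s=read_state();print(s['time'],s['finger_gap'],s['eef_pos']-p,F())
import pickle
for n in("scene","top"):
    c=camera(n);pickle.dump(c,open(n+"1.pkl","wb"));cv2.imwrite(f"pics/{n}1.png",cv2.resize(c["image"][100:250,180:340],None,fx=4,fy=4,interpolation=cv2.INTER_CUBIC))
```

```text
23.796238665809785 [ 1.5826972  -3.53762081  5.6979228 ]
23.90579048033715 [-0.32620154  0.0581803  -1.66077567]
7.0917 24.005613868633144 [ 0.13605743 -1.19067843 -0.02668721] [-0.14350184  0.27446665 -1.34795401]
```

View pics/scene1.png

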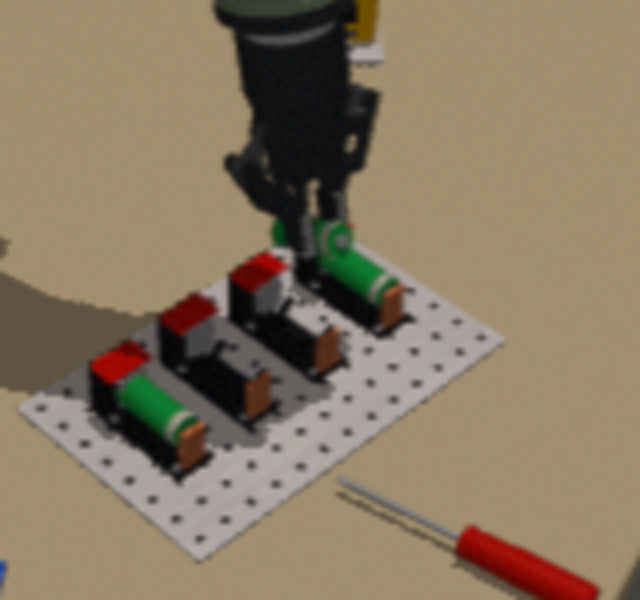

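View pics/top1.png

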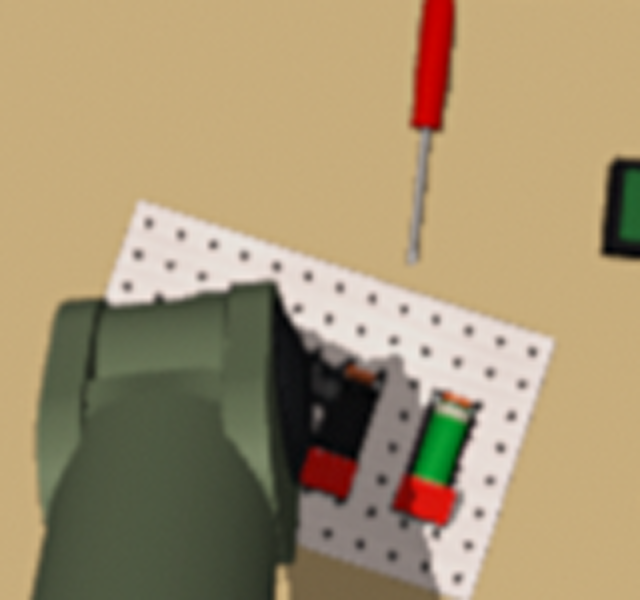

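```bash
cat > ov.py <<'E'
from rob import *
from vis import *
def proj(c,X):
    M=c["cam_to_world"];p=M[:3,:3].T@(np.asarray(X)-M[:3,3]);return np.array([c["cx"]+c["fx"]*p[0]/-p[2],c["cy"]-c["fy"]*p[1]/-p[2]])
def overlay(c,o,ax,ay,x,z,deg,name,f=8,w=45,h=35,y=0):
    t=np.radians(deg);u=np.cos(t)*ax+np.sin(t)*uz;n=-np.sin(t)*ax+np.cos(t)*uz
    C=o+x*ax+z*uz+y*ay;q=proj(c,C);x0,y0=int(q[0]-w),int(q[1]-h)
    im=cv2.resize(c["image"][y0:y0+2*h,x0:x0+2*w],None,fx=f,fy=f,interpolation=cv2.INTER_CUBIC)
    for l,r in((-32.5,13),(29.5,13),(32.5,4.5)):
        pts=[(proj(c,C+l*u+r*(np.cos(a)*ay+np.sin(a)*n))+.5-[x0,y0])*f for a in np.linspace(0,2*np.pi,30)]
        cv2.polylines(im,[np.int32(pts)],True,(255,0,255),1)
    cv2.imwrite(name,im)
E
python3 - <<'E'
from ov import *
c=pickle.load(open("scene1.pkl","rb"))
overlay(c,SEAT['b'],ux,uy,14,90,24,"pics/ov1.png")
E
```

```text
(no output)
```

View pics/ov1.png

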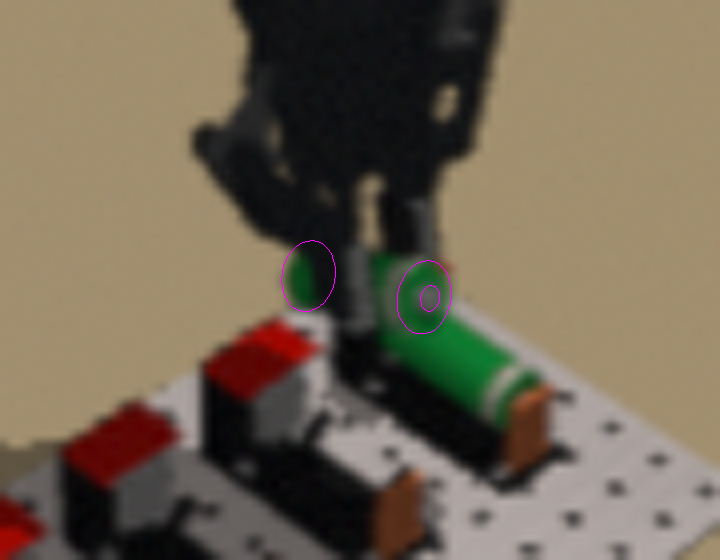

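The overlay of the expected cell outline (plus face ring near (424,297)) fits the held cell to about 1 px. Now I ease it in while reading forces.

```bash
cat >> rob.py <<'E'
def go(k,x,z,deg,v=30,guard=None,y=0,f0=0,quiet=False):
    p,R=bay(k,x,z,deg,y=y);g=movel(p,R,max_speed=v,guard=guard)
    s=read_state();d=s['eef_pos']-p
    if not quiet: print((x,z,deg),g,'t%.2f'%s['time'],'F',(F()-f0).round(1),'err',np.round([d@ux,d@uy,d[2]],1),'gap%.1f'%s['finger_gap'])
    return g
E
python3 - <<'E'
from rob import *
k='b'
f0=F();np.save('f0.npy',f0)
go(k,12.5,45,24,120,f0=f0)
g=go(k,12.5,14,24,60,guard=8,f0=f0)
if not g:
  for x,z in((9,13.6),(6,13.4),(3,13),(1,12.8)):
    if go(k,x,z,24,40,guard=12,f0=f0):break
E
```

```text
(12.5, 45, 24) False t7.80 F [ 0.9 -0.3  0.2] err [ 0.2 -0.1  0.2] gap23.6
(12.5, 14, 24) False t8.51 F [ 0.9 -0.5  0.3] err [ 0.1 -0.1 -0.1] gap23.8
(9, 13.6, 24) False t8.80 F [ 0.6 -0.3  0.3] err [-0.2  0.2  0.2] gap24.1
(6, 13.4, 24) False t9.09 F [3.2 0.2 0.9] err [0.3 0.1 0.3] gap23.8
(3, 13, 24) False t9.38 F [5.  0.1 2.8] err [0.4 0.1 0.2] gap23.8
(1, 12.8, 24) False t9.68 F [ 6.1 -0.3  3.7] err [0.5 0.1 0.3] gap23.8
```

Run:
```python
from rob import *
k='b';f0=np.load('f0.npy')
for x,z in((-1.5,12.8),(-3.5,12.5),(-5.3,12.2)):
    if go(k,x,z,24,40,guard=12,f0=f0):break
import cv2
c=camera("scene");cv2.imwrite("pics/in1.png",cv2.resize(c["image"][140:215,205:305],None,fx=7,fy=7,interpolation=cv2.INTER_CUBIC))
```

```text
(-1.5, 12.8, 24) False t9.97 F [ 7.2 -0.7  3.2] err [0.7 0.2 0.4] gap23.7
(-3.5, 12.5, 24) False t10.26 F [ 8.5 -0.2  3.9] err [1.1 0.1 0.5] gap24.0
(-5.3, 12.2, 24) False t10.55 F [10.  -0.3  5. ] err [1.3 0.2 0.7] gap23.4
```

View pics/in1.png

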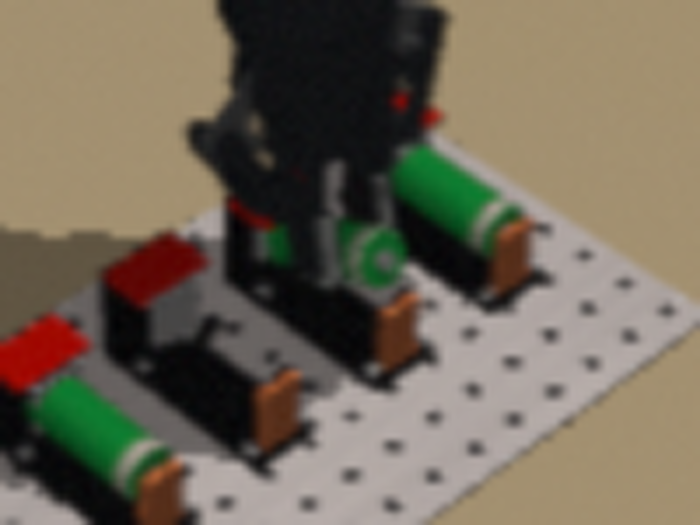

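The picture shows the minus end under the lip, with the plus face at about (378,258) above and just inside the copper post at (398,325). Spring force is about 9 N. Next I lower the plus end.

Run:
```python
from rob import *
k='b';f0=np.load('f0.npy')
for x,z,d in((-5.3,10.5,21),(-5.3,8.8,18),(-5.5,7.2,15),(-5.7,5.8,12),(-6,4.5,9),(-6.4,3.4,6)):
    if go(k,x,z,d,40,guard=12,f0=f0):print('STOP');break
import cv2
c=camera("scene");cv2.imwrite("pics/in2.png",cv2.resize(c["image"][140:215,205:305],None,fx=7,fy=7,interpolation=cv2.INTER_CUBIC))
```

```text
(-5.3, 10.5, 21) False t10.89 F [9.  1.8 1.7] err [1.7 0.4 0.5] gap23.9
(-5.3, 8.8, 18) False t11.18 F [9.1 2.4 0.6] err [1.6 0.3 0.4] gap23.9
(-5.5, 7.2, 15) False t11.47 F [ 9.7  2.  -0.2] err [1.6 0.3 0.2] gap23.9
(-5.7, 5.8, 12) False t11.77 F [ 9.1  1.3 -0.9] err [1.5 0.1 0.1] gap24.0
(-6, 4.5, 9) False t12.06 F [ 9.8  0.5 -0.9] err [ 1.5 -0.1 -0. ] gap23.9
(-6.4, 3.4, 6) False t12.35 F [ 9.3  0.  -0.1] err [ 1.5 -0.2 -0.1] gap23.8
```

View pics/in2.png

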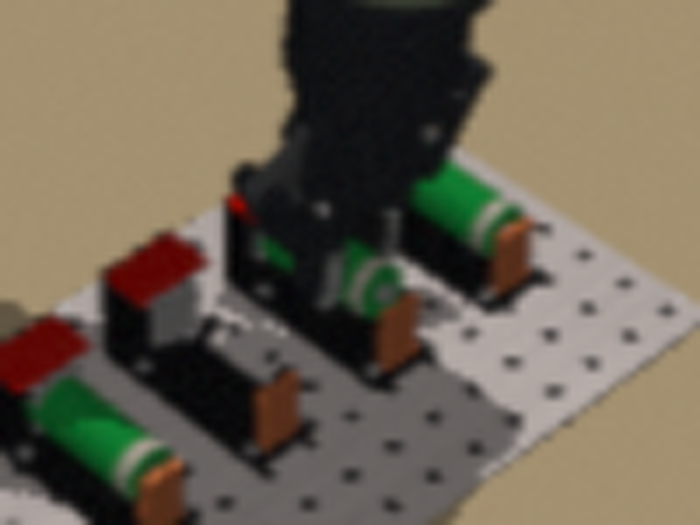

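The nub, at about (383,292), is now behind the post top and clear of it. I'll carry on to level and then let it ride forward.

Run:
```python
from rob import *
k='b';f0=np.load('f0.npy')
for x,z,d in((-6.8,2.4,3),(-7.2,1.6,0),(-7.2,0.9,0),(-7.2,0.3,0)):
    if go(k,x,z,d,40,guard=10,f0=f0):print('STOP');break
for x in (-5.5,-4,-3,-2):
    go(k,x,.3,0,40,guard=15,f0=f0)
```

```text
(-6.8, 2.4, 3) False t12.69 F [9.8 0.2 0.9] err [ 1.4 -0.2 -0.1] gap23.7
(-7.2, 1.6, 0) False t12.98 F [9.1 0.3 1.7] err [ 1.5 -0.1 -0.1] gap23.4
(-7.2, 0.9, 0) False t13.28 F [ 9.7 -0.2  2.8] err [ 1.2 -0.1  0.2] gap23.9
(-7.2, 0.3, 0) False t13.57 F [10.1 -0.6  4.3] err [ 1.3 -0.1  0.4] gap23.5
(-5.5, 0.3, 0) False t13.86 F [ 8.7 -0.5  4.2] err [ 1.2 -0.1  0.4] gap23.9
(-4, 0.3, 0) False t14.15 F [ 7.6 -0.9  5.2] err [ 1.  -0.1  0.3] gap24.0
(-3, 0.3, 0) False t14.44 F [ 6.7 -0.8  5.7] err [ 0.7 -0.1  0.3] gap23.8
(-2, 0.3, 0) False t14.73 F [ 5.8 -1.1  6.4] err [ 0.5 -0.2  0.3] gap23.8
```

Run:
```python
from rob import *
k='b';f0=np.load('f0.npy')
for x in (-1,-.2,.6,1.4):
    go(k,x,.3,0,40,guard=15,f0=f0)
    if (F()-f0)[0]<1.5: break
import cv2
c=camera("scene");cv2.imwrite("pics/in3.png",cv2.resize(c["image"][140:215,205:305],None,fx=7,fy=7,interpolation=cv2.INTER_CUBIC))
```

```text
(-1, 0.3, 0) False t15.03 F [ 5.  -1.3  7.3] err [ 0.3 -0.2  0.3] gap23.6
(-0.2, 0.3, 0) False t15.36 F [ 2.6 -1.4  8.3] err [-0.1 -0.1  0.2] gap23.8
(0.6, 0.3, 0) False t15.69 F [-1.8 -1.5 10.5] err [-0.9 -0.2  0.2] gap24.1
```

View pics/in3.png

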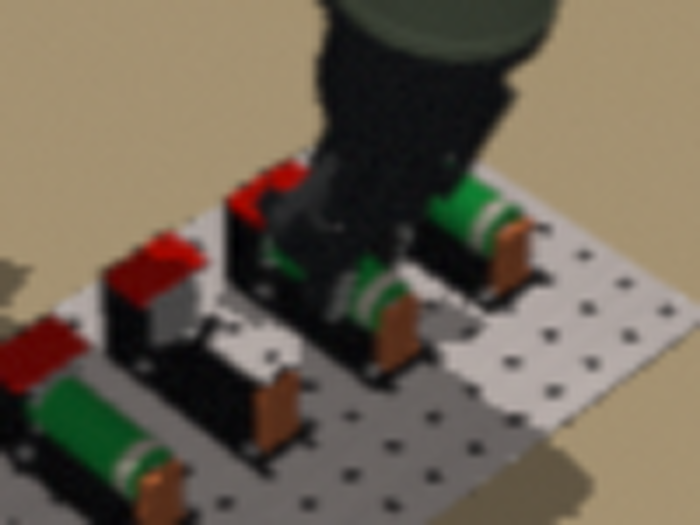

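The white-band end now meets the post at about (385,300). The spring load moved from the gripper to the post near commanded x = -0.3, so the cell is at its seat. Before releasing, I'll use the earlier cradle picture to check how wide and how high the open fingertips stand relative to the neighbouring cell.

Run:
```python
from ov import *
im=cv2.imread("pics/p1.png");c=pickle.load(open("scene.pkl","rb"))
p,R=cell(1,0)
out=im.copy()
for z0,col in((0,(0,0,255)),(-13,(0,255,255))):
  for s in(-1,1):
    q=[]
    for lat in(42.7,57):
      for w in(-11,11):
        X=p+R@np.array([s*lat,w,z0]);a=proj(c,X);q.append((a+.5-[70,200])*5)
    q=np.int32([q[0],q[1],q[3],q[2]]);cv2.polylines(out,[q],True,col,1)
cv2.imwrite("pics/p1o.png",cv2.resize(out[120:420,300:650],None,fx=2,fy=2))
```

```text
(no output)
```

View pics/p1o.png

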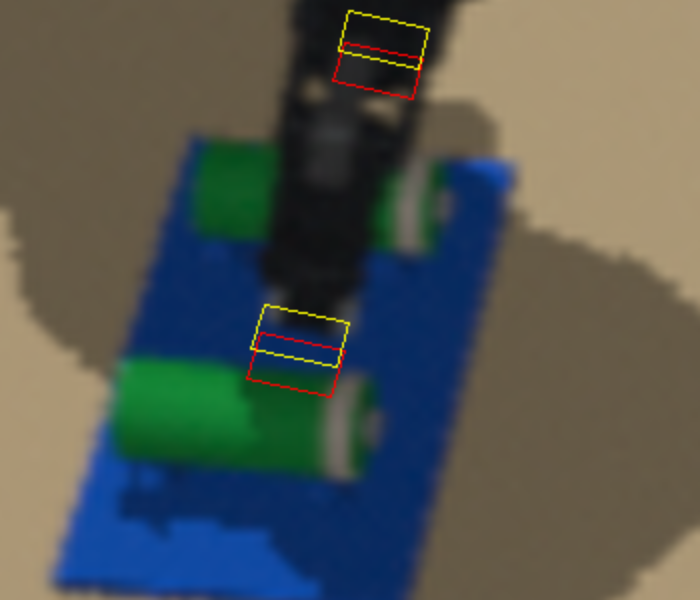

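The open fingertip ends at about row 325 in this overlay. That is inside the yellow box (13 mm back, 42.7 to 57 mm out), so the tips reach only about 50 mm out and clear the neighbour. I'll release.

Run:
```python
from rob import *
from ov import *
k='b';f0=np.load('f0.npy')
go(k,0,.3,0,40,f0=f0)
open_gripper();s=read_state();print(s['time'],s['finger_gap'],F()-f0)
p,R=bay(k,0,.3,0);m=-R[:,2]
movel(p+70*m,R,max_speed=150)
p,R=cell(2,90);movep(p,R);print(read_state()['time'],F())
for n in("scene","top"):
    c=camera(n);pickle.dump(c,open(n+"2.pkl","wb"))
    overlay(c,SEAT['b'],ux,uy,-.3,0,0,f"pics/ov2{n}.png",f=7,w=50,h=40)
```

```text
(0, 0.3, 0) False t16.07 F [ 1.4 -1.4  8.5] err [-0.3 -0.1  0.2] gap23.8
16.7417 85.4066471197534 [ 0.17650041 -0.41656687  1.12856721]
18.8833 [0.13271897 0.28068705 0.19089246]
```

View pics/ov2scene.png

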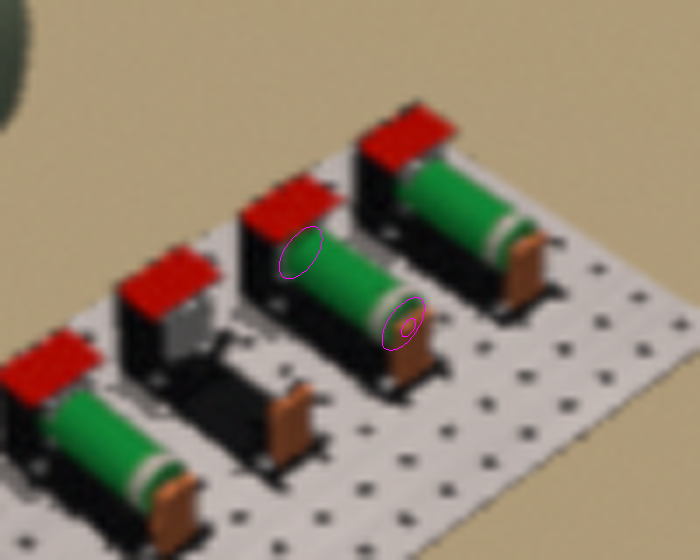

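View pics/ov2top.png

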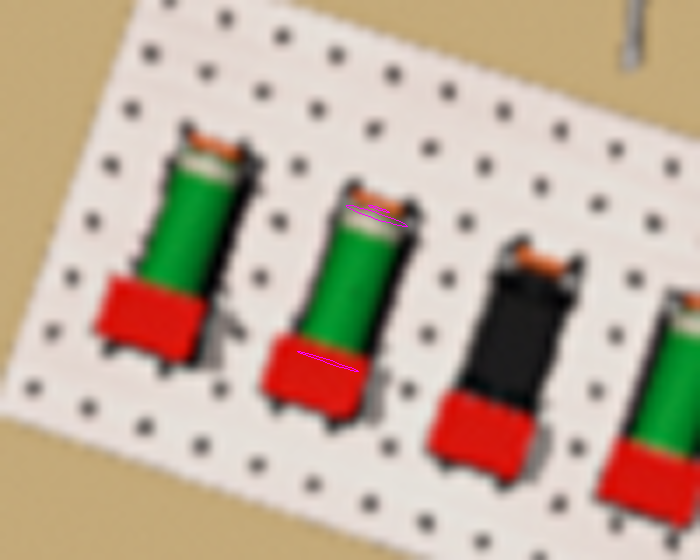

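Cell 1 sits like the two factory-fitted cells: same height, and its white band is against the post at about (405,310) in the scene crop. Now cell 2 into bay c.

Run:
```python
from rob import *
import cv2
p,R=cell(2,0);movel(p,R,max_speed=120);clamp();print(read_state()['finger_gap'])
p,R=cell(2,90);movel(p,R,max_speed=150)
p,R=bay('c',14,90,24);movep(p,R);wait(.2)
k='c'
f0=F();np.save('f0.npy',f0)
from ov import *
c=camera('scene');overlay(c,SEAT['c'],ux,uy,14,90,24,"pics/ov3.png")
go(k,12.5,45,24,120,f0=f0)
g=go(k,12.5,14,24,60,guard=8,f0=f0)
if not g:
  for x,z in((9,13.6),(6,13.4),(3,13),(1,12.8),(-1.5,12.8)):
    if go(k,x,z,24,40,guard=12,f0=f0):break
```

```text
23.58948920698227
(12.5, 45, 24) False t23.32 F [ 0.7  0.  -0.2] err [ 0.2 -0.2  0.2] gap23.6
(12.5, 14, 24) False t24.03 F [ 0.2 -0.4 -0.2] err [-0.  -0.1 -0.1] gap23.9
(9, 13.6, 24) False t24.32 F [ 0.3 -0.2 -0.2] err [-0.2  0.1  0.2] gap23.8
(6, 13.4, 24) False t24.62 F [ 0.1 -0.5 -0.4] err [-0.2  0.   0. ] gap23.9
(3, 13, 24) False t24.91 F [ 3.3 -0.5  0.7] err [0.4 0.1 0.2] gap23.8
(1, 12.8, 24) False t25.20 F [5.1 0.2 2.6] err [0.3 0.1 0.2] gap23.5
(-1.5, 12.8, 24) False t25.49 F [ 6.3 -0.1  2.3] err [0.4 0.1 0.2] gap23.7
```

View pics/ov3.png

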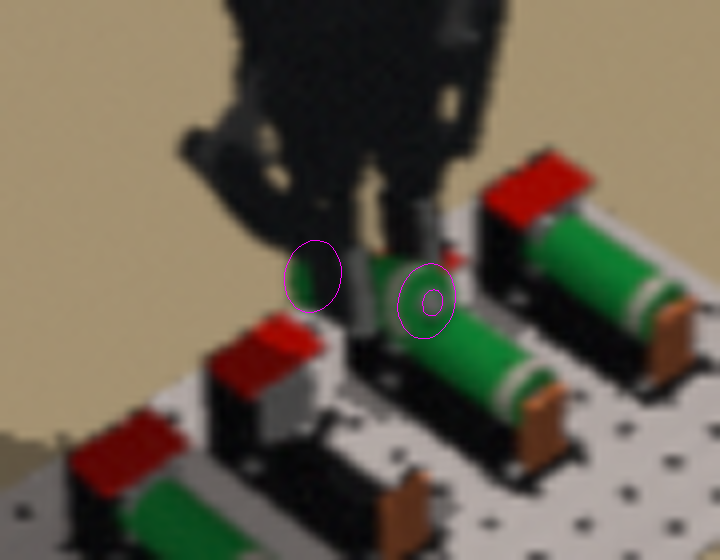

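Bay c shows the same picture as bay b, with the cell held as expected. Contact with the plate came about 2.4 mm later, so I'm shifting the arc by that much.

Run:
```python
from rob import *
k='c';f0=np.load('f0.npy');D=-2.3
ok=True
for x,z,d in((-1.5,12.7,24),(-3.5,12.5,24),(-5.3,12.2,24)):
    if go(k,x+D,z,d,40,guard=12,f0=f0):ok=False;break
import cv2
c=camera("scene");cv2.imwrite("pics/in4.png",cv2.resize(c["image"][150:225,185:285],None,fx=7,fy=7,interpolation=cv2.INTER_CUBIC))
```

```text
(-3.8, 12.7, 24) False t25.78 F [ 7.4 -0.1  2.6] err [0.7 0.1 0.3] gap23.9
(-5.8, 12.5, 24) False t26.07 F [ 8.4 -0.6  3.5] err [1.  0.2 0.4] gap23.9
(-7.6, 12.2, 24) False t26.37 F [ 9.4 -0.7  4. ] err [1.2 0.2 0.6] gap23.6
```

View pics/in4.png

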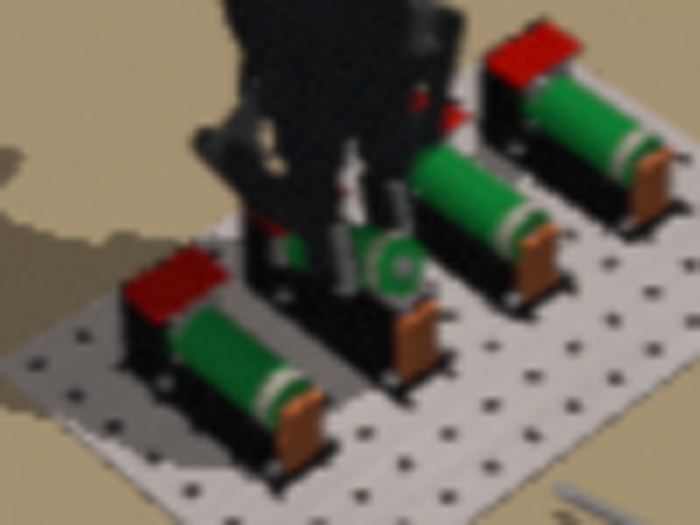

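The plus face at (400,265) is inside the post at (415,335), with about 9 N on the spring. I'll lower along the arc.

Run:
```python
from rob import *
k='c';f0=np.load('f0.npy');D=-2.3
ok=True
for x,z,d in((-5.4,10.5,21),(-5.4,8.8,18),(-5.6,7.2,15),(-5.8,5.8,12),(-6,4.5,9),(-6.4,3.4,6),(-6.8,2.4,3),(-7.2,1.6,0),(-7.2,0.9,0),(-7.2,0.3,0)):
    if go(k,x+D,z,d,40,guard=12,f0=f0):print('STOP');ok=False;break
if ok:
  for x in (-5.5,-4,-3,-2,-1,-.3,.3,.9,1.5):
    go(k,x+D,.3,0,40,guard=15,f0=f0)
    if (F()-f0)[0]<2: break
import cv2
c=camera("scene");cv2.imwrite("pics/in5.png",cv2.resize(c["image"][150:225,185:285],None,fx=7,fy=7,interpolation=cv2.INTER_CUBIC))
```

```text
(-7.7, 10.5, 21) False t26.71 F [8.8 1.  1.8] err [1.7 0.2 0.5] gap23.9
(-7.7, 8.8, 18) False t27.00 F [9.5 1.1 1.1] err [1.6 0.2 0.4] gap24.0
(-7.8999999999999995, 7.2, 15) False t27.29 F [9.3 1.8 0.3] err [1.6 0.2 0.2] gap23.8
(-8.1, 5.8, 12) False t27.58 F [ 9.6  1.6 -1.6] err [1.5 0.2 0.1] gap23.9
(-8.3, 4.5, 9) False t27.88 F [ 9.2  0.3 -0.7] err [ 1.4 -0.1 -0.1] gap23.9
(-8.7, 3.4, 6) False t28.17 F [ 9.3 -0.5 -0.7] err [ 1.4 -0.2 -0.1] gap23.7
(-9.1, 2.4, 3) False t28.46 F [ 9.4 -0.3 -0.6] err [ 1.3 -0.2 -0.2] gap23.6
(-9.5, 1.6, 0) False t28.75 F [ 9.3 -0.3  0.6] err [ 1.4 -0.2 -0.2] gap23.7
(-9.5, 0.9, 0) False t29.04 F [ 9.3 -0.9  2.9] err [ 1.2 -0.1  0.2] gap23.5
(-9.5, 0.3, 0) False t29.33 F [ 9.3 -1.   4.9] err [ 1.3 -0.1  0.4] gap23.5
(-7.8, 0.3, 0) False t29.62 F [ 7.8 -1.3  6. ] err [ 1.  -0.1  0.4] gap24.1
(-6.3, 0.3, 0) False t29.96 F [ 6.  -1.2  6.7] err [ 0.7 -0.2  0.3] gap23.6
(-5.3, 0.3, 0) False t30.29 F [ 4.7 -1.3  7.9] err [ 0.4 -0.2  0.3] gap24.2
(-4.3, 0.3, 0) False t30.62 F [ 3.5 -1.7  7.8] err [ 0.1 -0.2  0.3] gap23.8
(-3.3, 0.3, 0) False t30.96 F [ 2.5 -1.2  8.8] err [-0.  -0.2  0.3] gap23.6
(-2.5999999999999996, 0.3, 0) False t31.29 F [ 1.7 -0.9  9.3] err [-0.2 -0.2  0.3] gap23.8
```

View pics/in5.png

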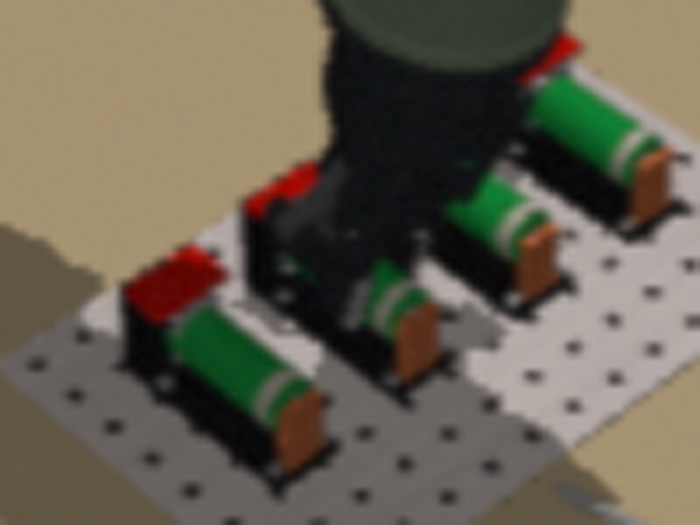

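Run:
```python
from rob import *
k='c';f0=np.load('f0.npy')
for x in (-2,-1.4,-.8):
    go(k,x,.3,0,40,guard=15,f0=f0)
    if (F()-f0)[0]<-1.5: break
```

```text
(-2, 0.3, 0) False t31.68 F [ 0.5 -1.3  9.4] err [-0.4 -0.2  0.2] gap23.5
(-1.4, 0.3, 0) False t32.01 F [-2.3 -1.7 11.2] err [-0.9 -0.2  0.3] gap23.8
```

Run:
```python
from rob import *
from ov import *
k='c';f0=np.load('f0.npy')
go(k,-2,.4,0,40,f0=f0)
open_gripper();s=read_state();print(s['time'],s['finger_gap'],F()-f0)
p,R=bay(k,-2,.4,0);m=-R[:,2]
movel(p+80*m,R,max_speed=150)
p,R=cell(2,120);movep(p,R);print(read_state()['time'],F())
C=camera("scene"),camera("top");pickle.dump(C,open("end.pkl","wb"))
for n,c in zip(("scene","top"),C):
    P=cloud(c);M=masks(c["image"])["green"]
    overlay(c,SEAT['c'],ux,uy,-1,0,0,f"pics/ov4{n}.png",f=7,w=50,h=40)
    for j,y in zip('abcd',(105,35,-35,-105)):
        q=(P-(mean+y*uy))@np.stack([ux,uy,uz],1)
        for lo,hi in((-22,-8),(10,24)):
            s=M&(abs(q[...,1])<5)&(q[...,0]>lo)&(q[...,0]<hi)
            print(n,j,(lo,hi),s.sum(),'top z',np.median(q[s][:,2]).round(1),end=' ; ')
        print()
```

```text
(-2, 0.4, 0) False t32.34 F [ 1.6 -1.3  7.9] err [-0.3 -0.2  0.2] gap24.0
33.0083 85.55926096223476 [0.30590137 0.00716294 1.35979346]
34.9917 [ 0.21867234  0.26116075 -0.11952572]
scene a (-22, -8) 9 top z 12.5 ; scene a (10, 24) 8 top z 11.7 ; 
scene b (-22, -8) 9 top z 13.1 ; scene b (10, 24) 8 top z 14.8 ; 
scene c (-22, -8) 13 top z 13.1 ; scene c (10, 24) 8 top z 13.7 ; 
scene d (-22, -8) 15 top z 12.2 ; scene d (10, 24) 9 top z 13.8 ; 
top a (-22, -8) 16 top z 12.6 ; top a (10, 24) 14 top z 10.9 ; 
top b (-22, -8) 19 top z 11.9 ; top b (10, 24) 12 top z 10.8 ; 
top c (-22, -8) 20 top z 11.5 ; top c (10, 24) 8 top z 12.9 ; 
top d (-22, -8) 18 top z 10.7 ; top d (10, 24) 15 top z 11.3 ;
```

View pics/ov4scene.png

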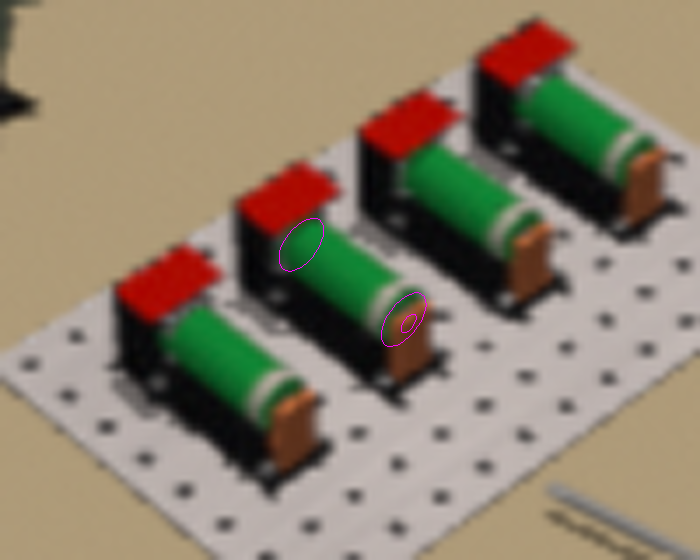

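View pics/ov4top.png

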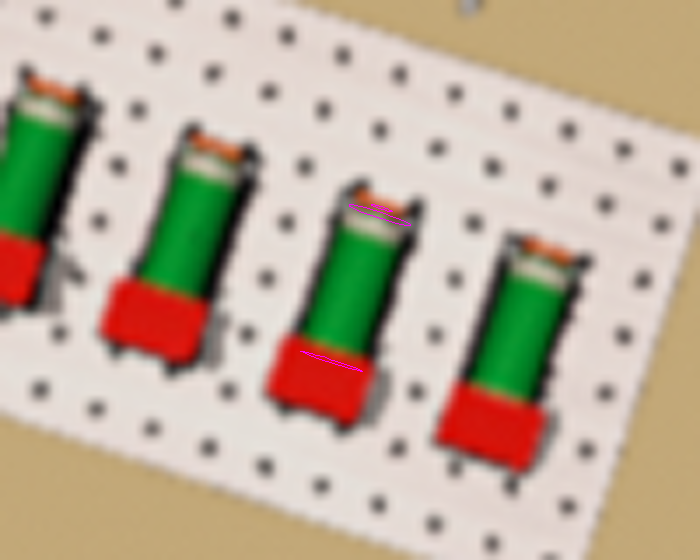

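All four bays look alike. Both fitted cells are level with the factory cells (top heights agree within about 2 mm except one noisy reading), and their bands sit against the posts. Handing in.

Run:
```python
from workcell import *
finish_job();print(read_state()['time'])
```

```text
the job is handed in; nothing more can be done
the job is handed in; nothing more can be done
```

Both spare cells are fitted in the two empty bays, b and c (the middle two), and released. I handed the job in at about 35 s of the 72 s allowed; no verdict is reported.

**How it went:** Each cell went in tilted 24°, minus end under the red lip. I pushed until the spring read about 9 N, lowered the plus end past the copper post, and let it ride forward onto the contact. The force on the tool never read above about 12 N, against the 40 N limit.

**Last checks:**
- **Seating:** In both cameras the fitted cells lie like the two factory cells, minus ends under the lips and white bands at the copper posts. Measured top heights were 10.8–14.8 mm above the seat point, against 13 mm nominal.
- **Disagreement between cameras:** For bay b's plus end the scene camera read 14.8 mm and the top camera 10.8 mm. The factory cells also read up to 2.5 mm apart between the two cameras, so I put this down to depth noise.
- **Disagreement with the description:** It says the spares point opposite ways, but both pointed the same way in the cradle; I went by the image.
- **Not checked:** I did not measure the multimeter, screwdriver or circuit board at the end, but the arm's path stayed clear of them. I also did not press the cells down after release.

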